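Flip down the display hook and hang the serving board

TASK

Fold the flat hook on the small pegboard display out and down until it sits firmly home on its stop. Then take the wooden serving board out of its rack and hang it by its slot on the hook, behind the knob, so that it hangs free and straight. The hook has been bent down a little by earlier loads and will bend further if forced, so go gently and by feel, never ram the board against it, and leave the other wares where they stand.

Things in the scene. Friction and masses are not known exactly. Their poses are not given: they have to be found in the camera images.
- display: Counter-top stand of grey perforated panel with dark steel trims, fixed. Origin on the table below the middle of the panel's front face; x from the face into the panel (the hook opens towards -x), y along the panel, z up. Panel 210 mm wide, 12 mm thick, top edge 294 mm above the table; foot plate 12 mm high, reaching 50 mm in front of the face.
- hinge_pin (a point): Middle of the hook's hinge pin, axes as the display's; the pin lies along y, 18 mm before the face, 220 mm up. Its bracket has been bent down by past loads, unmeasured: the whole hook leans out by 0.02 to 0.19 rad, so that on its stop the knob's centre lies anywhere from 2 to 19 mm below the pin. Feel for it. Pressed with over 25 N at the knob on its stop, the bracket bends on.
- prong (a joint): Hinge of the hook, rad, measured from its (bent) bracket: 0 folded, prong up along the panel; 1.571 on its hard stop, pointing to -x of the display. Starts under 0.12. Stiff: turns at 0.32 N m (3 N at the knob), stays where left. Prong: straight steel rod 8 mm thick with a ball knob 14 mm across, its centre 100 mm from the pin; folded, the knob stands 20 mm above the panel's top edge.
- board: Plain wooden serving board, loose, 0.16 to 0.26 kg, standing on edge in the rack: 130 mm wide (y), 150 mm tall (z), 12 mm thick (x), corner radius 14 mm. Origin at the middle of its lower edge. Can be gripped across its thickness from above, beside the slot.
- slot (a point): Centre of the board's hanging slot, axes as the board's; it goes through along x, 30 mm wide (y), 19 mm high (z), upper edge 18 mm below the board's top edge. The knob passes it with 2.5 mm to spare above and below. Hanging, its upper edge rests on the prong, which leaves the slot's centre 5.5 mm below the prong's axis.
- rack: Dark wooden rack, fixed: base 70 x 120 x 12 mm with two upright cheeks, 100 mm long, tops 50 mm above the table, that leave a groove 14 mm wide, along y, in which the board stands 38 mm deep on the base. Origin under its middle, x across the groove.
- bowl: Footed metal bowl on three legs, 176 mm across, 96 mm high, a bystander; origin under its middle.
- jug: Metal jug with a handle, 109 x 167 x 143 mm, a bystander; origin under its middle.
- jigger: Glass bar measure like an hourglass, 43 mm across, 75 mm high, a bystander; origin under its middle.
- salt_jar: Small glass salt jar with a pale cap, 44 mm across, 66 mm high, a bystander; origin under its middle.
- shallow_dish: Shallow oblong metal dish, 121 x 171 x 25 mm, a bystander; origin under its middle.
- gift_box: Cream cardboard gift box, 82 x 118 x 56 mm, a bystander; origin under its middle.

How it is judged:
On the way:
1. the hook is folded out fully onto its stop while the board is off it (value of joint prong above 1.52 rad and contact force between board and display below 0.1 N), for 0.2 s.
At the end, for the whole second after the job is handed in: The hook is fully open on its stop (over 1.52 rad). The board hangs on it by its slot, between panel and knob, slot centre 192 to 221 mm up (the hook not bent further), its weight on the hook, let go, upright within 0.2 rad and facing the panel within 0.4 rad, at rest (under 50 mm/s) (value of joint prong above 1.52 rad and x of slot in the frame of display between -0.11 and -0.024 m and y of slot in the frame of display between -0.018 and 0.018 m and z of slot in the frame of display between 0.192 and 0.221 m and contact force between board and display above 0.8 N and contact force between board and the fingers below 0.05 N and angle between board's own z axis and vertical below 0.2 rad and angle between the x axis of board and the x axis of display, either way round below 0.4 rad and linear speed of board below 0.05 m/s); the robot touches nothing.
It fails at once if the board is pressed against the hook or the display with more than 15 N (contact force between board and display above 15 N).
It fails at once if the gripper squeezes or presses the hook or display with more than 100 N in all, or the arm leans on it with more than 30 N (contact force between the fingers and display above 100 N or contact force between the arm and display above 30 N).
It fails at once if the board is tipped over or dropped (angle between board's own z axis and vertical above 0.6 rad).
It fails at once if a bystander is moved by more than 20 mm (distance of any of bowl, jug, jigger, salt_jar, shallow_dish, gift_box from where it was at the start of the episode above 0.02 m).
It also fails if it takes over 66 s, if anything falls off the work surface, if the arm or the gripper's body presses on something with over 40 N, if the wrist force passes 120 N, or if a joint passes its speed limit or range.

ROBOT

A 7-joint arm with a two-finger parallel gripper is mounted at the origin on the work surface; the furniture and walls round the work are solid. World frame = base frame: x ahead of the robot, y to its left, z up, the work surface at z = 0. Lengths are in m, angles in rad, forces in N, time in s.
With the tool pointing down it reaches from about 0.4 to 0.85 m from the base axis. Payload 10.4 kg.
Tool frame: the origin (TCP) lies on the centre line of the jaws, within the pads' length; the fingertips stand 17 mm ahead of it and the grasp point (between the pads) lies 2 mm behind it; z points along the fingers, y is the line along which they close (so a half turn about z gives the same grasp; the last joint's range is limited). The gripper opens to 85 mm and grips with 20 to 120 N. Pads are 22 mm wide; open, the fingers measure 114 mm over their backs; the gripper's body (76 mm by 85 mm) begins 54 mm behind the grasp point. The pads swing forward as they close: fully open they stand 13 mm farther back than shut.
Start: joints at [-1.252, 0.332, -0.065, 1.46, 0.022, 1.35, -0.088], TCP at [0.209, 0.589, 0.248] pointing down, gripper open.
Joint ranges: [-2.6, 2.6], [-0.5, 2.12], [-1.47, 1.34], [0.16, 2.42], [-1.27, 4.41], [0.06, 2.06], [-2.6, 2.6]. Speed limits (rad/s): [2.22, 2.22, 2.79, 2.79, 3.14, 3.14, 3.14].

INTERFACE

Orientations are given as a unit quaternion [x, y, z, w].
In Python, from workcell import sensors, imaging, order, spotter gives the robot as it stands. The module is installed in compiled form; this text tells all that it offers.
- The arm moves only by the shell command python3 -m inch 'ROWS' [FORCE]. ROWS is JSON, a list that holds one entry, the list of rows, each a list of 7 numbers: the shift along the tool's x, y, z in m, then the turn, a rotation vector about the tool's x, y, z in rad, then the closure, from -1 (fully open) to 1 (shut). In form: [[[x, y, z, ax, ay, az, hand], ...]]. A call has 1 to 10 rows; each row is the pose to reach, as a shift and turn from the pose commanded when the call began, along the tool's axes at that moment; what a row does not reach only later rows make up. A row lasts 1/10 s, in which the tool goes at most 50 mm and 8.59 degrees, less where a joint would pass 70% of its speed; a pose out of reach is approached as far as the arm can. A call with a gripper value outside its range is refused whole. The fingers move at their own pace and stop on an object; FORCE is the grip in N (left out, the last holds). Time passes only in rows, so rows that repeat a pose let the fingers close. It gives the time, the measured TCP pose, the force, the opening and the grip force at its end, in the units of the state.
- sensors.get_obs(): the state, without advancing time (a new reading comes with each control period).
- imaging.camera(name): name is "scene" or "side" or "wrist"; returns the picture (384x512x3 uint8, blue, green, red); there is no depth.
- imaging.calibration(name): a dict with "mtx" (3x3 intrinsics, pixels), "R" (3x3) and "t" (3): a world point X has camera coordinates R X + t; the wrist camera has in their place "tool_from_camera" (4x4, takes a point from camera to tool coordinates, whose origin is the TCP and whose axes are the flange's). Camera axes: x right, y down, z forward; pixel columns grow to the right and rows downward; lengths in m; the calibration is good to about 2 mm. A picture is of the moment at which its call begins: read the wrist's pose just before it. calibration takes no time and is no camera call.
- order.hand_in(): hands the job in; it is judged then, once.
Trained networks look in the newest picture that a camera, given by its name, has taken for a name from the list of things; names that differ only in an ending like _2 or _b are one class to them, and where a whole thing is asked for, a point or a joint stands for the part that bears it (a point fixed in the world has none). Each returns a list of dicts, best first, with "conf" (0 to 1); they miss things now and then, are a little off and sometimes report something else, mostly with a low value. They report only what shows in the picture. A call takes as long as a camera call.
- spotter.look_for(label, camera): "pixel" ([column, row] in pixels, amid what is visible of it).
The state is a dict: "clock": time; "joint_pos": joint angles; "joint_velocities": joint speeds; "tau": joint torques, N m; "position": TCP position; "ee_rot": TCP orientation; "ft_force": force on the tool from outside, world axes, zero at the start; "torque": the same for the moment, N m; "grip_width": opening from 0.0 (shut) to 1.0 (fully open); "grasp_force": force on a finger pad.
Only numpy, scipy, OpenCV 4.12 (cv2) and the standard library are available. Lean on these libraries where they do the work, as an engineer would, in place of code of your own. Each camera call takes 0.05 s, during which the arm holds its last target. There are 200 camera calls.

## Working session

There is one attempt and no reset: what is moved stays moved. The work goes in short steps, Python scripts to look and compute and a shell command to move; the robot and the scene stay as the last step left them, time stands still between calls to the robot, and variables do not carry over. Pictures are saved under pics/ and viewed, at most 10 in all, crops included, and the job is handed in when it is done.

```bash
mkdir -p pics; python3 - <<'E'
from workcell import sensors, imaging, order, spotter
import cv2, numpy as np
np.set_printoptions(precision=4,suppress=True)
o=sensors.get_obs()
for k,v in o.items(): print(k,np.round(v,4))
ims=[]
for c in ["scene","side","wrist"]:
    im=imaging.camera(c); cv2.imwrite(f"pics/{c}0.png",im); 
    k=imaging.calibration(c); print(c,{a:np.round(b,4).tolist() for a,b in k.items()})
    for n in ["display","prong","board","rack","slot","bowl","jug"]:
        r=spotter.look_for(n,c); print(n,[(np.round(d["pixel"]).tolist(),round(d["conf"],2)) for d in r[:2]])
E
```

```text
clock 0.0
joint_pos [-1.2516  0.3329 -0.0647  1.461   0.0217  1.3499 -0.0885]
joint_velocities [ 0.0005  0.0007 -0.0008  0.     -0.0012  0.      0.0005]
tau [  0.0003 -62.5448   0.0493 -39.1597   0.0162   0.0102   0.    ]
position [0.2094 0.5885 0.2475]
ee_rot [ 0.17    0.9854 -0.0007 -0.0001]
ft_force [ 0.6615  0.259  -0.3337]
torque [-0.0056  0.0322  0.0168]
grasp_force 0.0
grip_width 0.9971
scene {'mtx': [[445.7213, 0.0, 261.3205], [0.0, 445.7213, 201.454], [0.0, 0.0, 1.0]], 'R': [[-0.9885, -0.1495, -0.0227], [-0.0511, 0.4717, -0.8803], [0.1424, -0.869, -0.4739]], 't': [0.5816, 0.1554, 1.5624]}
display [([284.0, 182.0], 0.61), ([329.0, 196.0], 0.41)]
prong [([214.0, 204.0], 0.73), ([283.0, 156.0], 0.47)]
board [([272.0, 247.0], 0.61)]
rack [([275.0, 272.0], 0.69)]
slot [([272.0, 245.0], 0.71)]
bowl [([212.0, 205.0], 0.79)]
jug [([228.0, 262.0], 0.74)]
side {'mtx': [[475.8561, 0.0, 258.2285], [0.0, 475.8561, 193.4212], [0.0, 0.0, 1.0]], 'R': [[-0.9326, -0.3609, -0.0025], [-0.2459, 0.6407, -0.7274], [0.2641, -0.6777, -0.6862]], 't': [0.5347, 0.2298, 1.3496]}
display [([292.0, 155.0], 0.77), ([191.0, 267.0], 0.41)]
prong [([293.0, 125.0], 0.52), ([206.0, 171.0], 0.3)]
board [([250.0, 259.0], 0.66)]
rack [([256.0, 281.0], 0.92)]
slot [([248.0, 256.0], 0.72)]
bowl [([205.0, 175.0], 0.68)]
jug [([191.0, 268.0], 0.84)]
wrist {'mtx': [[308.4818, 0.0, 256.7697], [0.0, 308.4818, 186.7714], [0.0, 0.0, 1.0]], 'tool_from_camera': [[0.0003, -0.9582, -0.2862, 0.0736], [1.0, 0.0003, 0.0002, -0.0002], [-0.0001, -0.2862, 0.9582, -0.126], [0.0, 0.0, 0.0, 1.0]]}
display []
prong []
board []
rack []
slot []
bowl []
jug []
```

View pics/scene0.png

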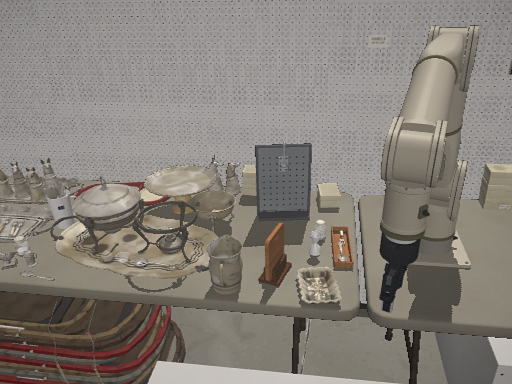

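View pics/side0.png

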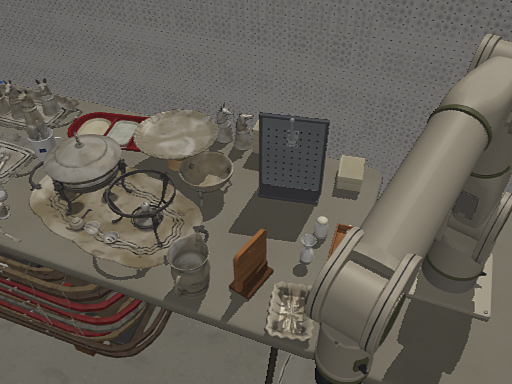

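The scene view shows the display at about (284,182), with its folded hook at (283,156), and the board in its rack at (273,255). The jug is at (226,263) and the bowl at (212,205). The jigger and jar are near (318,240), the dish at (318,285), and the gift box at (328,195). The side view agrees, with the display at (293,155) and the board at (250,262).

```bash
cat > h.py <<'E'
import cv2, numpy as np
from scipy.spatial.transform import Rotation as Rn
np.set_printoptions(precision=4,suppress=True)
from workcell import sensors, imaging, order, spotter
def P(c,o=None):
    k=imaging.calibration(c)
    if c!="wrist": return k["mtx"]@np.c_[k["R"],k["t"]]
    T=np.eye(4);T[:3,:3]=Rn.from_quat(o["ee_rot"]).as_matrix();T[:3,3]=o["position"]
    return k["mtx"]@np.linalg.inv(T@np.array(k["tool_from_camera"]))[:3]
def tri(Ps,uv):
    A=np.vstack([[u*p[2]-p[0],v*p[2]-p[1]] for p,(u,v) in zip(Ps,uv)])
    X=np.linalg.svd(A)[2][-1];return X[:3]/X[3]
def proj(p,X):
    q=p@np.r_[X,1];return q[:2]/q[2]
E
python3 - <<'E'
from h import *
Ps=[P("scene"),P("side")]
for n,a,b in [("display",(284,182),(292,155)),("prong",(283,156),(293,125)),("slot",(272,245),(248,256)),("rack",(275,272),(256,281)),("jug",(228,262),(191,268)),("bowl",(212,205),(205,175))]:
    X=tri(Ps,[a,b]);print(n,X,proj(Ps[0],X)-a)
s=cv2.imread("pics/scene0.png");d=cv2.imread("pics/side0.png")
f=lambda im,x,y,w,h,z:cv2.resize(im[y:y+h,x:x+w],(w*z,h*z),interpolation=cv2.INTER_CUBIC)
A=np.hstack([f(s,248,136,72,90,5),f(d,252,108,80,90,5)])
cv2.imwrite("pics/disp.png",A)
B=np.hstack([f(s,255,215,50,75,8),f(d,225,225,50,75,8)])
cv2.imwrite("pics/brd.png",B)
E
```

```text
display [ 0.5295 -0.1983  0.129 ] [-1.0341 -0.6199]
prong [ 0.5363 -0.2159  0.2321] [-1.2858 -0.8139]
slot [0.5171 0.2227 0.1108] [0.4435 0.2368]
rack [ 0.5051  0.2087 -0.0063] [2.0348 0.98  ]
jug [0.6436 0.3034 0.0953] [-0.4987 -0.2989]
bowl [ 0.7824 -0.0594  0.0827] [0.4825 0.3146]
```

View pics/disp.png

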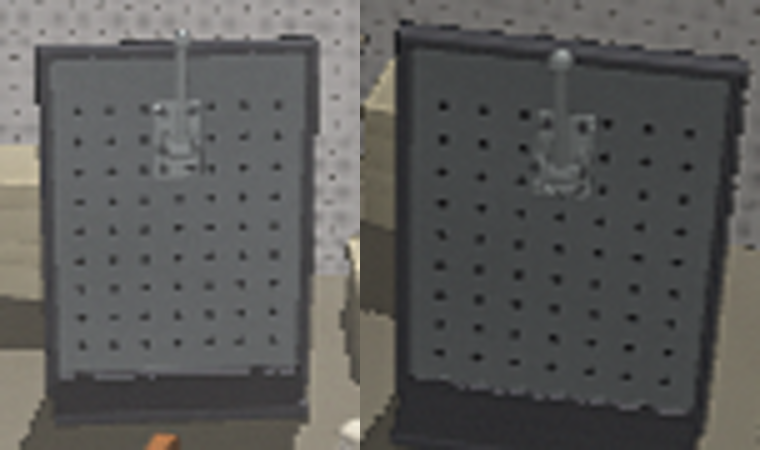

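View pics/brd.png

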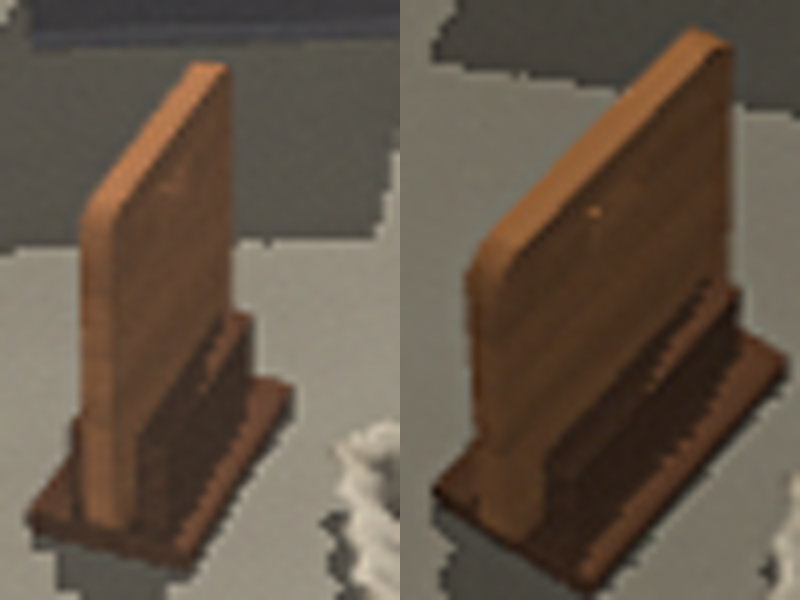

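The crops show the hook folded up along the panel, with the knob at about scene (284.4,143.4) and side (292.2,120). The board stands roughly edge-on to the cameras. Its top edge runs from (268,241) to (281,223) in the scene view and from (236,255) to (264,229) in the side view.

```bash
python3 - <<'E'
from h import *
from scipy.optimize import least_squares
Ps=[P("scene"),P("side")]
S=lambda x,y,ox,oy,z,sh=0:((x-sh)/z+ox-.0,y/z+oy)
ds=lambda x,y:S(x,y,248,136,5); dd=lambda x,y:S(x,y,252,108,5,360)
bs=lambda x,y:S(x,y,255,215,8); bd=lambda x,y:S(x,y,225,225,8,400)
for n,a,b in [("topL",ds(38,50),dd(400,42)),("topR",ds(318,44),dd(746,76)),("knob",ds(182,37),dd(561,60)),("pin",ds(178,152),dd(563,165)),
 ("footL",ds(55,420),dd(395,447)),
 ("bd top near L",bs(82,218),bd(475,255)),("bd top near R",bs(118,222),bd(520,250)),("far R",bs(230,72),bd(732,45)),("slot",bs(172,187),bd(594,212)),
 ("rack nearL",bs(30,520),bd(435,490)),("rack nearR",bs(190,570),bd(590,592)),("rack farR",bs(292,385),bd(787,360))]:
    X=tri(Ps,[a,b]);print(n,X,proj(Ps[0],X)-a)
def fit(pts,p0):
    def r(p):
        R=Rn.from_euler('z',p[2]).as_matrix();out=[]
        for c,L,uv in pts: out+=list(proj(Ps[c],R@np.array(L)+[p[0],p[1],0])-uv)
        return out
    s=least_squares(r,p0);print(s.x,np.abs(s.fun).reshape(-1,2).max(1));return s.x
H=.294
print("display");fit([(0,(0,.105,H),ds(38,50)),(0,(0,-.105,H),ds(318,44)),(1,(0,.105,H),dd(400,42)),(1,(0,-.105,H),dd(746,76)),
 (0,(-.05,.105,0),ds(55,420)),(0,(-.05,-.105,0),ds(307,417)),
 (0,(-.018,0,.22),ds(178,152)),(1,(-.018,0,.22),dd(563,165))],[.53,-.2,-1.57])
print("rack")
# rack near corners: x across groove
fit([(0,(.035,.06,0),bs(30,520)),(0,(-.035,.06,0),bs(190,572)),(0,(-.035,-.06,.012),bs(292,385)),
(1,(.035,.06,.012),bd(435,490)),(1,(-.035,.06,0),bd(590,594)),(1,(-.035,-.06,.012),bd(787,360))],[.51,.21,0])
E
```

```text
topL [ 0.6232 -0.1427  0.2942] [0.3333 0.2153]
topR [ 0.4224 -0.1865  0.2902] [-0.1071 -0.061 ]
knob [ 0.5178 -0.1289  0.3146] [-0.2329 -0.1438]
pin [ 0.5262 -0.1764  0.2038] [-0.3704 -0.2221]
footL [ 0.611  -0.1006  0.0041] [0.4297 0.246 ]
bd top near L [0.5329 0.2694 0.1519] [-0.2051 -0.1146]
bd top near R [0.5223 0.2563 0.143 ] [-0.5616 -0.3144]
far R [0.4894 0.1537 0.1487] [-0.1243 -0.0678]
slot [0.5043 0.2371 0.1478] [-0.6343 -0.3525]
rack nearL [ 0.5585  0.2586 -0.0004] [-0.2879 -0.1558]
rack nearR [ 0.4933  0.2752 -0.0053] [-0.5047 -0.2598]
rack farR [0.4621 0.1671 0.007 ] [-0.1457 -0.0739]
display
[ 0.5237 -0.1665 -1.4006] [0.4583 0.7992 1.5663 0.7715 1.5488 1.8763 1.1675 1.5662]
rack
[ 0.5093  0.2161 -0.2599] [0.9988 0.2115 1.2669 0.8863 1.5168 0.8553]
```

```bash
cat >> h.py <<'E'
def go(x,y,z,yaw,o=None):
    "shift in tool axes and turn to bring TCP to xyz, tool down, tool-y axis at world yaw (deg)"
    o=o or sensors.get_obs();R=Rn.from_quat(o["ee_rot"])
    a=np.radians(yaw);Y=np.array([np.cos(a),np.sin(a),0]);Z=np.array([0,0,-1.])
    W=Rn.from_matrix(np.c_[np.cross(Y,Z),Y,Z])
    print("pos",o["position"],"t",o["clock"],"F",o["ft_force"])
    print("shift",R.inv().apply(np.array([x,y,z])-o["position"]),"turn",(R.inv()*W).as_rotvec())
E
python3 -c "
from h import *
go(.50,.20,.32,-17)"
```

```text
pos [0.2095 0.5889 0.2483] t 1.2 F [-0.1295  0.7463 -0.4138]
shift [-0.4041 -0.269  -0.0717] turn [ 0.     -0.0001  1.5257]
```

```bash
python3 -m inch '[[[-0.404,-0.269,-0.072,0,0,1.526,-1],[-0.404,-0.269,-0.072,0,0,1.526,-1],[-0.404,-0.269,-0.072,0,0,1.526,-1],[-0.404,-0.269,-0.072,0,0,1.526,-1],[-0.404,-0.269,-0.072,0,0,1.526,-1],[-0.404,-0.269,-0.072,0,0,1.526,-1],[-0.404,-0.269,-0.072,0,0,1.526,-1],[-0.404,-0.269,-0.072,0,0,1.526,-1],[-0.404,-0.269,-0.072,0,0,1.526,-1],[-0.404,-0.269,-0.072,0,0,1.526,-1]]]'
python3 -m inch '[[[0,0,0,0,0,0,-1]]]'
python3 - <<'E'
from h import *
go(.50,.20,.32,-17)
o=sensors.get_obs();im=imaging.camera("wrist");cv2.imwrite("pics/w1.png",im);np.save("w1.npy",P("wrist",o))
for n in ["board","slot","rack"]: print(n,[(np.round(d["pixel"]).tolist(),round(d["conf"],2)) for d in spotter.look_for(n,"wrist")[:2]])
E
```

```text
clock: 2.2
position: [0.5013, 0.1972, 0.3212]
ee_rot: [0.799, 0.602, 0.001, 0.0]
ft_force: [-0.4, -0.2, -0.2]
grip_width: 0.997
grasp_force: 0.0
clock: 2.3
position: [0.5033, 0.194, 0.3215]
ee_rot: [0.8, 0.599, 0.001, 0.001]
ft_force: [-0.1, -1.2, -0.5]
grip_width: 0.999
grasp_force: 0.0
pos [0.5033 0.194  0.3215] t 2.3 F [-0.127  -1.2338 -0.5466]
shift [ 0.0049 -0.0048  0.0015] turn [ 0.0029 -0.0001  0.0114]
board [([253.0, 135.0], 0.81)]
slot [([143.0, 109.0], 0.72), ([257.0, 138.0], 0.63)]
rack [([248.0, 127.0], 0.9)]
```

View pics/w1.png

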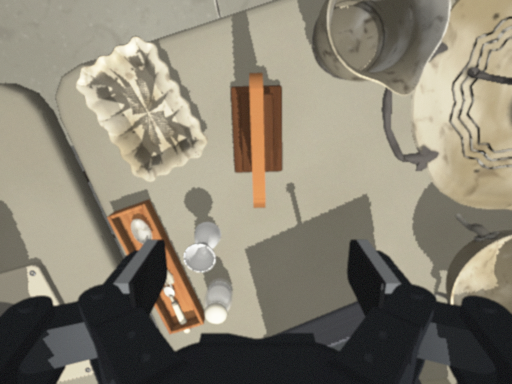

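The wrist view shows the board's top edge as an orange strip from (257,74) to (260,207), above the rack at (257,128). The jug is clear to the right, and the dish, jigger and jar are to the left.

```bash
cat >> h.py <<'E'
def back(p,uv,z):
    "world point on plane z seen at uv"
    A=np.c_[p[:,0],p[:,1],-np.array([*uv,1.])];b=-(p[:,2]*z+p[:,3]);return np.r_[np.linalg.solve(A,b)[:2],z]
E
python3 - <<'E'
from h import *
im=cv2.imread("pics/w1.png");p=np.load("w1.npy")
h=cv2.cvtColor(im,cv2.COLOR_BGR2HSV)
m=((h[...,0]<16)&(h[...,1]>90)&(h[...,2]>150)).astype(np.uint8); m[:, :225]=0;m[:,300:]=0;m[230:]=0
r=cv2.minAreaRect(cv2.findNonZero(m));print(r,m.sum())
b=cv2.boxPoints(r);b=b[np.argsort(b[:,1])]
t,u=(b[0]+b[1])/2,(b[2]+b[3])/2
for z in (.155,.162):
    A,B=back(p,t,z),back(p,u,z);print(z,A,B,"len",np.linalg.norm(A-B),"mid",(A+B)/2,"yaw",np.degrees(np.arctan2(*(A-B)[[1,0]]))-90, "w",np.linalg.norm(back(p,b[0],z)-back(p,b[1],z)))
# two views: far/near ends of top edge against the scene camera
E
```

```text
((257.4710388183594, 141.98654174804688), (130.34681701660156, 14.022849082946777), 88.36341857910156) 1752
0.155 [0.5267 0.2788 0.155 ] [0.4953 0.1587 0.155 ] len 0.12414459639129889 mid [0.511  0.2188 0.155 ] yaw -14.65649170645662 w 0.012543498052970982
0.162 [0.5266 0.2785 0.162 ] [0.496  0.1612 0.162 ] len 0.12117408936060872 mid [0.5113 0.2199 0.162 ] yaw -14.656491706456677 w 0.012243359744587925
```

```bash
python3 -c "
from h import *
go(.517,-.13,.42,12)"
```

```text
pos [0.4993 0.2011 0.3201] t 2.5 F [-0.5065 -0.111   0.1994]
shift [-0.3145  0.1048 -0.1   ] turn [-0.0005 -0.0003 -0.4779]
```

```bash
python3 -m inch '[[[-0.314,0.105,-0.10,0,0,-0.478,-1],[-0.314,0.105,-0.10,0,0,-0.478,-1],[-0.314,0.105,-0.10,0,0,-0.478,-1],[-0.314,0.105,-0.10,0,0,-0.478,-1],[-0.314,0.105,-0.10,0,0,-0.478,-1],[-0.314,0.105,-0.10,0,0,-0.478,-1],[-0.314,0.105,-0.10,0,0,-0.478,-1],[-0.314,0.105,-0.10,0,0,-0.478,-1],[-0.314,0.105,-0.10,0,0,-0.478,-1]]]'
python3 - <<'E'
from h import *
go(.517,-.13,.42,12)
o=sensors.get_obs();im=imaging.camera("wrist");cv2.imwrite("pics/w2.png",im);np.save("w2.npy",P("wrist",o))
for n in ["display","prong"]: print(n,[(np.round(d["pixel"]).tolist(),round(d["conf"],2)) for d in spotter.look_for(n,"wrist")[:2]])
E
```

```text
clock: 3.4
position: [0.5172, -0.1307, 0.4204]
ee_rot: [0.63, 0.776, 0.0, 0.0]
ft_force: [0.5, -0.3, 0.5]
grip_width: 0.995
grasp_force: 0.0
pos [ 0.5172 -0.1307  0.4204] t 3.4 F [ 0.4617 -0.2981  0.5289]
shift [ 0.0007 -0.      0.0004] turn [ 0.0004 -0.0001 -0.0026]
display [([262.0, 198.0], 0.79)]
prong [([258.0, 186.0], 0.82), ([439.0, 139.0], 0.62)]
```

View pics/w2.png

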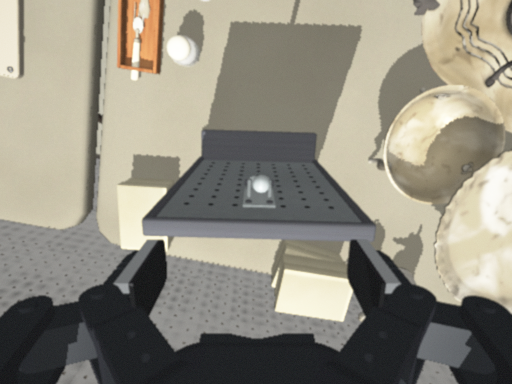

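The wrist view is straight down on the panel. Its top front edge runs from (146,222) to (373,224), the foot's front edge is at row 131, and the knob is at (261,185).

```bash
python3 - <<'E'
from h import *
from scipy.optimize import least_squares
p=np.load("w2.npy");Ps=[P("scene"),P("side"),p]
im=cv2.imread("pics/w2.png")
g=cv2.cvtColor(im,cv2.COLOR_BGR2GRAY)
# knob: bright blob near (261,185)
w=im[172:200,246:278].astype(int); m=(w.min(2)>150).astype(np.uint8);n,l,s,c=cv2.connectedComponentsWithStats(m)
k=1+np.argmax(s[1:,4]);kn=c[k]+[246,172];print("knob px",kn,s[k])
# rows of panel edges at several columns
for col in (165,200,240,300,350): print(col,g[212:246,col].tolist())
kn=np.array([261,185.5])
print("knob tri",tri(Ps,[(284.4,143.4),(292.2,120),kn]), "at z .318",back(p,kn,.318))
A,B=back(p,(146,222),.294),back(p,(373,224),.294)
print(A,B,np.linalg.norm(A-B),(A+B)/2,np.degrees(np.arctan2(*(B-A)[[1,0]])))
A,B=back(p,(203,131),.012),back(p,(316,133),.012)
print(A,B,np.linalg.norm(A-B),(A+B)/2,np.degrees(np.arctan2(*(B-A)[[1,0]])))
E
```

```text
knob px [261.4598 185.5402] [  7   6  18  19 224]
165 [89, 90, 90, 88, 80, 69, 69, 85, 100, 116, 127, 131, 134, 132, 136, 136, 137, 140, 140, 143, 145, 144, 141, 165, 233, 253, 254, 254, 254, 253, 251, 250, 250, 249]
200 [88, 88, 89, 88, 85, 80, 67, 72, 82, 98, 115, 129, 127, 132, 134, 132, 133, 136, 136, 139, 141, 143, 141, 140, 143, 170, 195, 204, 203, 204, 205, 205, 207, 206]
240 [92, 90, 87, 89, 90, 88, 81, 70, 69, 84, 98, 111, 125, 129, 129, 130, 132, 132, 133, 135, 136, 136, 141, 139, 137, 143, 173, 196, 205, 205, 205, 207, 205, 204]
300 [88, 89, 90, 92, 92, 91, 90, 87, 79, 71, 76, 87, 102, 115, 124, 129, 134, 131, 133, 132, 132, 135, 133, 138, 138, 138, 134, 130, 122, 122, 125, 127, 132, 132]
350 [92, 90, 92, 91, 90, 92, 91, 90, 91, 84, 72, 70, 85, 98, 111, 122, 125, 126, 127, 131, 131, 130, 131, 130, 130, 132, 131, 118, 99, 92, 77, 70, 63, 59]
knob tri [ 0.5174 -0.1255  0.3164] at z .318 [ 0.5185 -0.1243  0.318 ]
[ 0.4278 -0.1849  0.294 ] [ 0.6248 -0.1455  0.294 ] 0.20090097160132742 [ 0.5263 -0.1652  0.294 ] 11.319017423496675
[ 0.4235 -0.1366  0.012 ] [ 0.6141 -0.1     0.012 ] 0.1940540460714398 [ 0.5188 -0.1183  0.012 ] 10.863477484401889
```

```bash
python3 -m inch '[[[0.005,0.002,0.03,0,0,0.012,-1],[0.005,0.002,0.06,0,0,0.012,-1],[0.005,0.002,0.085,0,0,0.012,-1],[0.005,0.002,0.104,0,0,0.012,-1],[0.005,0.002,0.104,0,0,0.012,-1],[0.005,0.002,0.104,0,0,0.012,0.5],[0.005,0.002,0.104,0,0,0.012,0.5],[0.005,0.002,0.104,0,0,0.012,0.5]]]' 20
python3 - <<'E'
from h import *
o=sensors.get_obs();im=imaging.camera("wrist");cv2.imwrite("pics/w3.png",cv2.resize(im[80:380,100:420],(640,600)))
E
```

```text
clock: 4.35
position: [0.5185, -0.1251, 0.3173]
ee_rot: [0.635, 0.773, 0.001, 0.001]
ft_force: [0.4, -0.7, -0.3]
grip_width: 0.516
grasp_force: 0.0
```

View pics/w3.png

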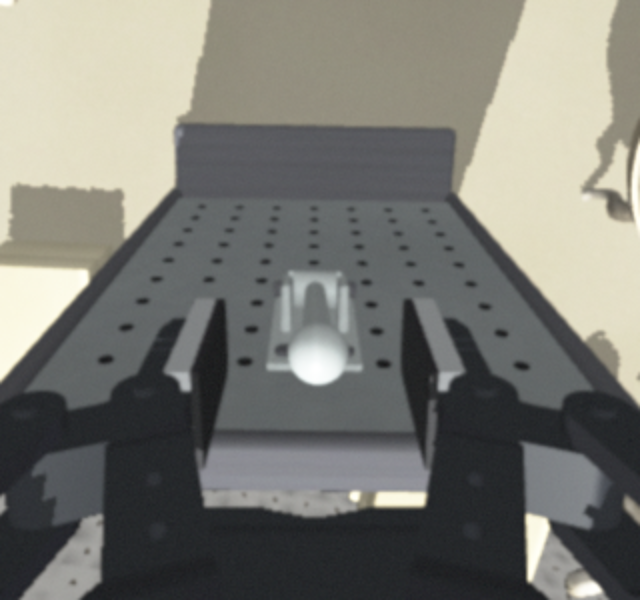

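The pads straddle the knob at crop (318,355) and are centred on it, so I close now.

```bash
python3 -m inch '[[[0,0,0,0,0,0,1],[0,0,0,0,0,0,1],[0,0,0,0,0,0,1],[0,0,0,0,0,0,1],[0,0,0,0,0,0,1]]]' 20
python3 - <<'E'
from h import *
k=imaging.calibration("wrist");T=np.array(k["tool_from_camera"]);c=np.linalg.inv(T)@[0,0,-.002,1];u=k["mtx"]@c[:3];print("grasp px",u[:2]/u[2])
p,z=np.array([-.1,.3173]),0
# arc in display x,z from th0; rows relative to start (tool x = away from panel, tool z down)
for th0 in (.235,):
  for th in np.arange(.4,1.75,.15): print(round(th,2),np.round([.1*(np.sin(th)-np.sin(th0)),.1*(np.cos(th0)-np.cos(th))],4))
E
```

```text
clock: 4.9
position: [0.5185, -0.1253, 0.3167]
ee_rot: [0.635, 0.773, 0.0, 0.001]
ft_force: [3.9, 0.4, 3.4]
grip_width: 0.14
grasp_force: 19.6
grasp px [258.3254 263.118 ]
0.4 [0.0157 0.0051]
0.55 [0.029 0.012]
0.7 [0.0411 0.0208]
0.85 [0.0518 0.0313]
1.0 [0.0609 0.0432]
1.15 [0.068  0.0564]
1.3 [0.0731 0.0705]
1.45 [0.076  0.0852]
1.6 [0.0767 0.1002]
1.75 [0.0751 0.1151]
```

```bash
python3 -m inch '[[[0.008,0,0.002,0,0,0,1],[0.016,0,0.005,0,0,0,1],[0.0225,0,0.0083,0,0,0,1],[0.029,0,0.012,0,0,0,1],[0.035,0,0.0163,0,0,0,1],[0.041,0,0.021,0,0,0,1],[0.0466,0,0.026,0,0,0,1],[0.052,0,0.0313,0,0,0,1],[0.0565,0,0.037,0,0,0,1],[0.061,0,0.043,0,0,0,1]]]'
python3 -m inch '[[[0,0,0,0,0,0,1]]]'
```

```text
clock: 5.9
position: [0.507, -0.0655, 0.2737]
ee_rot: [0.635, 0.773, 0.001, 0.001]
ft_force: [5.4, -1.8, 2.4]
grip_width: 0.141
grasp_force: 20.2
clock: 6.0
position: [0.5066, -0.0649, 0.2729]
ee_rot: [0.635, 0.773, 0.0, 0.0]
ft_force: [7.6, 2.6, -3.0]
grip_width: 0.144
grasp_force: 20.0
```

```bash
python3 -m inch '[[[0.004,0.001,0.0065,0,0,0,1],[0.007,0.001,0.0134,0,0,0,1],[0.0097,0.001,0.0204,0,0,0,1],[0.0121,0.001,0.0275,0,0,0,1],[0.0138,0.001,0.035,0,0,0,1],[0.0151,0.001,0.0422,0,0,0,1],[0.0156,0.001,0.0473,0,0,0,1],[0.0158,0.001,0.0525,0,0,0,1],[0.0158,0.001,0.0525,0,0,0,1]]]'
python3 -m inch '[[[0,0,0,0,0,0,1]]]'
```

```text
clock: 6.9
position: [0.5039, -0.0493, 0.2197]
ee_rot: [0.635, 0.773, -0.0, -0.0]
ft_force: [6.2, 2.2, -3.5]
grip_width: 0.141
grasp_force: 20.7
clock: 7.0
position: [0.5039, -0.0493, 0.2197]
ee_rot: [0.635, 0.773, -0.0, -0.0]
ft_force: [7.3, 2.7, -2.6]
grip_width: 0.142
grasp_force: 20.7
```

```bash
for i in 1; do python3 -m inch '[[[0,0,0.001,0,0,0,1],[0,0,0.002,0,0,0,1],[0,0,0.002,0,0,0,1]]]';  done; python3 -m inch '[[[0,0,0.001,0,0,0,1],[0,0,0.002,0,0,0,1],[0,0,0.002,0,0,0,1]]]'
```

```text
clock: 7.3
position: [0.5042, -0.0492, 0.2184]
ee_rot: [0.635, 0.773, 0.0, -0.0]
ft_force: [5.0, 3.4, 2.3]
grip_width: 0.145
grasp_force: 20.9
clock: 7.6
position: [0.5042, -0.0493, 0.2164]
ee_rot: [0.635, 0.773, 0.0, 0.0]
ft_force: [5.5, 2.4, 2.4]
grip_width: 0.139
grasp_force: 20.9
```

```bash
python3 -m inch '[[[0,0,0.001,0,0,0,1],[0,0,0.002,0,0,0,1],[0,0,0.002,0,0,0,1]]]'; python3 -m inch '[[[0,0,0.001,0,0,0,1],[0,0,0.002,0,0,0,1],[0,0,0.002,0,0,0,1]]]'
```

```text
clock: 7.9
position: [0.5042, -0.0493, 0.2144]
ee_rot: [0.635, 0.773, 0.0, 0.0]
ft_force: [5.1, 2.4, 2.5]
grip_width: 0.141
grasp_force: 21.0
clock: 8.2
position: [0.5042, -0.0494, 0.2124]
ee_rot: [0.635, 0.773, 0.0, 0.0]
ft_force: [5.3, 2.4, 3.5]
grip_width: 0.139
grasp_force: 21.0
```

```bash
python3 -m inch '[[[0,0,0.001,0,0,0,1],[0,0,0.002,0,0,0,1],[0,0,0.002,0,0,0,1]]]'; python3 -m inch '[[[0,0,0.001,0,0,0,1],[0,0,0.0015,0,0,0,1],[0,0,0.0015,0,0,0,1]]]'
```

```text
clock: 8.5
position: [0.5042, -0.0495, 0.2104]
ee_rot: [0.635, 0.773, 0.0, 0.0]
ft_force: [5.8, 1.8, 1.4]
grip_width: 0.136
grasp_force: 21.0
clock: 8.8
position: [0.5043, -0.0496, 0.209]
ee_rot: [0.635, 0.773, 0.0, 0.0]
ft_force: [6.1, 2.3, 2.8]
grip_width: 0.143
grasp_force: 21.0
```

```bash
python3 -m inch '[[[0,0,0.001,0,0,0,1],[0,0,0.0015,0,0,0,1],[0,0,0.0015,0,0,0,1]]]'; python3 -m inch '[[[0,0,0.001,0,0,0,1],[0,0,0.0015,0,0,0,1],[0,0,0.0015,0,0,0,1]]]'
```

```text
clock: 9.1
position: [0.5043, -0.0496, 0.2075]
ee_rot: [0.635, 0.773, 0.0, 0.0]
ft_force: [5.0, 2.2, 2.3]
grip_width: 0.137
grasp_force: 21.1
clock: 9.4
position: [0.5043, -0.0497, 0.206]
ee_rot: [0.635, 0.773, 0.0, 0.0]
ft_force: [5.8, 1.5, 2.0]
grip_width: 0.138
grasp_force: 21.1
```

```bash
python3 -m inch '[[[0,0,0.001,0,0,0,1],[0,0,0.0015,0,0,0,1],[0,0,0.0015,0,0,0,1]]]'; python3 -m inch '[[[0,0,0.001,0,0,0,1],[0,0,0.0015,0,0,0,1],[0,0,0.0015,0,0,0,1]]]'
```

```text
clock: 9.7
position: [0.5043, -0.0499, 0.2045]
ee_rot: [0.635, 0.773, 0.0, 0.0]
ft_force: [5.6, 1.0, 2.9]
grip_width: 0.142
grasp_force: 21.1
clock: 10.0
position: [0.5044, -0.05, 0.2031]
ee_rot: [0.635, 0.773, 0.0, 0.0]
ft_force: [5.6, 0.7, 2.5]
grip_width: 0.142
grasp_force: 21.1
```

```bash
python3 - <<'E'
from h import *
o=sensors.get_obs();print(o["ft_force"])
im=imaging.camera("wrist");a=cv2.resize(im[100:384,100:420],(480,426));s=imaging.camera("side")
b=cv2.resize(s[100:242,220:380],(480,426))[:, 100:420]
cv2.imwrite("pics/w4.png",np.hstack([a,b]))
E
```

```text
[5.5876 0.6887 2.4671]
```

View pics/w4.png

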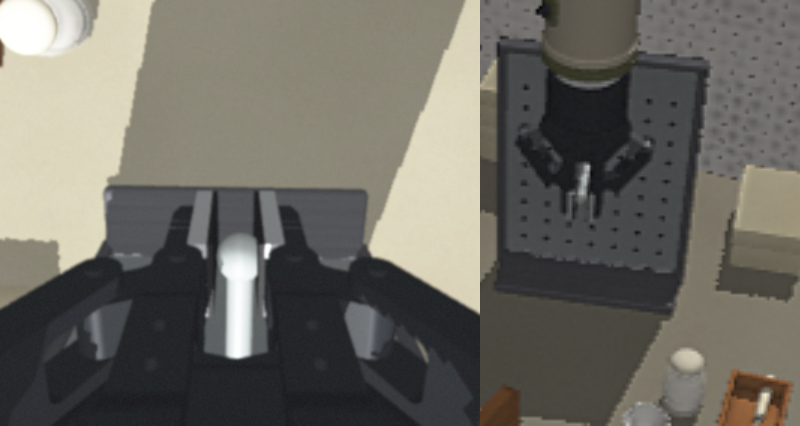

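The wrist crop shows the prong folded out between the pads with the knob at (238,250). The side crop shows the hook pointing out of the panel, so I keep feeling down for the stop.

```bash
python3 -m inch '[[[0,0,0.001,0,0,0,1],[0,0,0.0015,0,0,0,1],[0,0,0.0015,0,0,0,1]]]'; python3 -m inch '[[[0,0,0.001,0,0,0,1],[0,0,0.0015,0,0,0,1],[0,0,0.0015,0,0,0,1]]]'
```

```text
clock: 10.4
position: [0.5044, -0.0501, 0.2016]
ee_rot: [0.635, 0.772, 0.0, 0.001]
ft_force: [5.7, -0.6, 3.1]
grip_width: 0.137
grasp_force: 21.1
clock: 10.7
position: [0.5044, -0.0502, 0.2001]
ee_rot: [0.635, 0.772, 0.0, 0.001]
ft_force: [6.3, -0.5, 3.4]
grip_width: 0.141
grasp_force: 21.1
```

```bash
python3 -m inch '[[[0,0,0.001,0,0,0,1],[0,0,0.0015,0,0,0,1],[0,0,0.0015,0,0,0,1]]]'; python3 -m inch '[[[0,0,0.001,0,0,0,1],[0,0,0.0015,0,0,0,1],[0,0,0.0015,0,0,0,1]]]'
```

```text
clock: 11.0
position: [0.5045, -0.0504, 0.1987]
ee_rot: [0.635, 0.772, 0.0, 0.001]
ft_force: [6.8, -0.5, 3.5]
grip_width: 0.141
grasp_force: 21.2
clock: 11.3
position: [0.5048, -0.0503, 0.1978]
ee_rot: [0.635, 0.772, 0.001, 0.001]
ft_force: [5.3, -0.2, 8.8]
grip_width: 0.141
grasp_force: 21.5
```

```bash
python3 -m inch '[[[0,0,0.0004,0,0,0,1],[0,0,0.0008,0,0,0,1],[0,0,0.0008,0,0,0,1]]]'
```

```text
clock: 11.6
position: [0.5051, -0.0503, 0.1976]
ee_rot: [0.635, 0.772, 0.001, 0.001]
ft_force: [3.7, -1.0, 13.4]
grip_width: 0.139
grasp_force: 21.7
```

```bash
python3 -m inch '[[[0,0,0,0,0,0,0.2],[0,0,0,0,0,0,0.2],[0,0,0,0,0,0,0.2],[0,0,-0.025,0,0,0,0.2],[0,0,-0.05,0,0,0,0.2],[0,0,-0.06,0,0,0,0.2],[0,0,-0.06,0,0,0,0.2]]]'
python3 - <<'E'
from h import *
o=sensors.get_obs();im=imaging.camera("wrist");p=P("wrist",o);cv2.imwrite("pics/w5.png",im);np.save("w5.npy",p)
print(o["position"],Rn.from_quat(o["ee_rot"]).as_matrix())
print([(d["pixel"],d["conf"]) for d in spotter.look_for("prong","wrist")[:2]])
for z in (.2,.205): print(z,proj(p,np.array([.5051,-.0503,z])))
E
```

```text
clock: 12.3
position: [0.5044, -0.0498, 0.2571]
ee_rot: [0.635, 0.773, 0.001, 0.0]
ft_force: [0.3, 0.5, -1.0]
grip_width: 0.402
grasp_force: 0.0
[ 0.5044 -0.0498  0.2571] [[-0.1938  0.981   0.0013]
 [ 0.981   0.1938  0.0004]
 [ 0.0002  0.0014 -1.    ]]
[([256.3, 268.5], 0.96)]
0.2 [258.7138 215.4233]
0.205 [258.7721 218.4397]
```

View pics/w5.png

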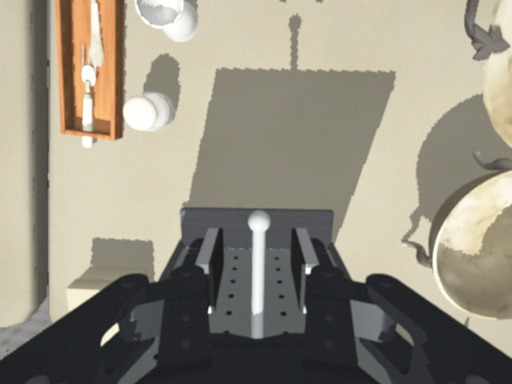

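The wrist view shows the prong folded out, with the knob at (259,219). That matches the projected gripping point, so the knob lies at about (0.505,-0.050). Next I touch the knob top with shut fingertips to find its height and confirm the stop.

```bash
python3 -m inch '[[[0,0,0,0,0,0,1],[0,0,0,0,0,0,1],[0,0,0,0,0,0,1],[0,0,0,0,0,0,1],[0,0,0.015,0,0,0,1],[0,0,0.027,0,0,0,1],[0,0,0.027,0,0,0,1]]]'; python3 -m inch '[[[0,0,0.001,0,0,0,1],[0,0,0.001,0,0,0,1]]]';python3 -m inch '[[[0,0,0.001,0,0,0,1],[0,0,0.001,0,0,0,1]]]'
```

```text
clock: 13.1
position: [0.5042, -0.0498, 0.2289]
ee_rot: [0.635, 0.773, -0.0, 0.0]
ft_force: [-1.0, -0.3, 0.6]
grip_width: -0.002
grasp_force: 0.4
clock: 13.3
position: [0.5043, -0.0498, 0.2287]
ee_rot: [0.635, 0.773, 0.0, 0.0]
ft_force: [-0.6, 0.0, 3.7]
grip_width: 0.004
grasp_force: 1.7
clock: 13.5
position: [0.5045, -0.0497, 0.2282]
ee_rot: [0.635, 0.773, 0.001, 0.0]
ft_force: [-1.4, 0.8, 8.9]
grip_width: -0.001
grasp_force: 4.3
```

```bash
python3 -m inch '[[[0,0,-0.05,0,0,0,0],[0,0,-0.09,0,0,0,-1],[0,0,-0.09,0,0,0,-1]]]'; python3 -c "
from h import *
print(sensors.get_obs()['joint_pos'])
go(.5013,.1828,.26,-14.7)"
```

```text
clock: 13.8
position: [0.5058, -0.0501, 0.3224]
ee_rot: [0.635, 0.772, 0.003, 0.002]
ft_force: [-0.2, -0.8, -0.8]
grip_width: 0.508
grasp_force: 0.0
[-0.5618  0.016   0.5856  1.6771 -0.0103  1.444   0.2196]
pos [ 0.5058 -0.0501  0.3224] t 13.8 F [-0.2194 -0.8133 -0.7767]
shift [0.2294 0.0401 0.0626] turn [ 0.0072 -0.0014  0.4512]
```

```bash
python3 -m inch '[[[0.229,0.04,0.0,0.007,0,0.451,-1],[0.229,0.04,0.0,0.007,0,0.451,-1],[0.229,0.04,0.02,0.007,0,0.451,-1],[0.229,0.04,0.04,0.007,0,0.451,-1],[0.229,0.04,0.063,0.007,0,0.451,-1],[0.229,0.04,0.063,0.007,0,0.451,-1],[0.229,0.04,0.063,0.007,0,0.451,-1],[0.229,0.04,0.063,0.007,0,0.451,-1]]]'
python3 - <<'E'
from h import *
im=None
o=sensors.get_obs();im=imaging.camera("wrist");p=P("wrist",o);cv2.imwrite("pics/w6.png",im);np.save("w6.npy",p)
s=imaging.camera("scene");d=imaging.camera("side");cv2.imwrite("pics/s6.png",s);cv2.imwrite("pics/d6.png",d)
for c in("scene","side"): print(c,[(d["pixel"],d["conf"]) for d in spotter.look_for("prong",c)[:2]])
print(proj(P("scene"),np.array([.505,-.05,.203])),proj(P("side"),np.array([.505,-.05,.203])))
h=cv2.cvtColor(im,cv2.COLOR_BGR2HSV)
m=((h[...,0]<16)&(h[...,1]>90)&(h[...,2]>150)).astype(np.uint8)
n,l,st,c=cv2.connectedComponentsWithStats(m);k=1+np.argmax(st[1:,4]);print(st[k])
pts=cv2.findNonZero((l==k).astype(np.uint8));r=cv2.minAreaRect(pts);print(r)
b=cv2.boxPoints(r);b=b[np.argsort(b[:,1])];t,u=(b[0]+b[1])/2,(b[2]+b[3])/2
A,B=back(p,t,.162),back(p,u,.162);print(A,B,np.linalg.norm(A-B),(A+B)/2,np.degrees(np.arctan2(*(A-B)[[1,0]]))-90,np.linalg.norm(back(p,b[0],.162)-back(p,b[1],.162)))
go(.5013,.1828,.26,-14.7)
cv2.imwrite("pics/v6.png",np.hstack([im[:,100:420],cv2.resize(s[130:226,245:325],(320,384),interpolation=cv2.INTER_CUBIC)]))
E
```

```text
clock: 14.6
position: [0.4994, 0.1811, 0.2549]
ee_rot: [0.792, 0.611, -0.003, -0.002]
ft_force: [0.2, 0.4, 0.0]
grip_width: 1.003
grasp_force: 0.0
scene []
side [([287.9, 149.4], 0.43)]
[285.3654 180.9752] [286.3139 167.8332]
[ 252   50   19  171 2953]
((261.0, 135.0), (170.0, 18.0), 90.0)
[0.5263 0.278  0.162 ] [0.4963 0.162  0.162 ] 0.11987065026933916 [0.5113 0.22   0.162 ] -14.499801798052658 0.01175823018138081
pos [0.4996 0.1815 0.2554] t 14.85 F [ 0.3742  0.373  -0.2217]
shift [ 0.0017  0.0013 -0.0046] turn [-0.0057  0.0004 -0.0013]
```

View pics/v6.png

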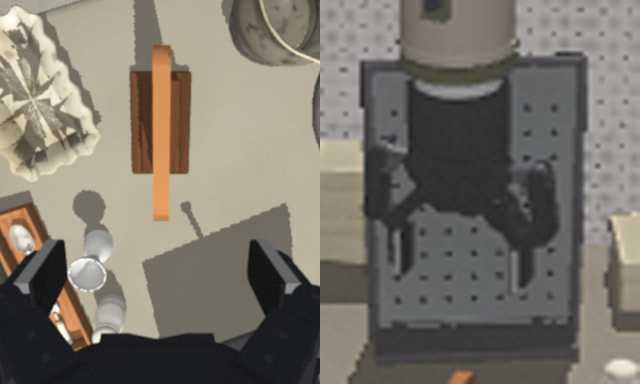

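The wrist crop (left) shows the board's top edge upright at crop column 160, on the jaws' centre line with both sides clear. In the scene crop (right) the hand hides the hook. Next I descend and grip beside the slot.

```bash
python3 -m inch '[[[0.0015,0.001,0.03,-0.006,0,0,-1],[0.0015,0.001,0.06,-0.006,0,0,-1],[0.0015,0.001,0.085,-0.006,0,0,-1],[0.0015,0.001,0.1,-0.006,0,0,-1],[0.0015,0.001,0.107,-0.006,0,0,-1],[0.0015,0.001,0.107,-0.006,0,0,-1]]]' 60; python3 -m inch '[[[0,0,0,0,0,0,1],[0,0,0,0,0,0,1],[0,0,0,0,0,0,1],[0,0,0,0,0,0,1],[0,0,0,0,0,0,1],[0,0,0,0,0,0,1]]]' 60; python3 -c "
from h import *
go(.5013,.1828,.148,-14.5)"
```

```text
clock: 15.45
position: [0.4995, 0.1834, 0.1473]
ee_rot: [0.792, 0.611, -0.001, 0.0]
ft_force: [0.4, -0.6, 0.3]
grip_width: 1.001
grasp_force: 0.0
clock: 16.05
position: [0.5003, 0.1837, 0.1479]
ee_rot: [0.792, 0.611, -0.0, 0.001]
ft_force: [2.9, -0.7, -0.1]
grip_width: 0.125
grasp_force: 58.9
pos [0.5003 0.1837 0.1479] t 16.05 F [ 2.9301 -0.6957 -0.1219]
shift [-0.0006  0.0012 -0.0001] turn [ 0.0009  0.0008 -0.0032]
```

```bash
cat >> h.py <<'E'
def strip(im):
    h=cv2.cvtColor(im,cv2.COLOR_BGR2HSV)
    m=((h[...,0]<18)&(h[...,1]>80)&(h[...,2]>140)).astype(np.uint8);m[:,:200]=0;m[:,320:]=0
    n,l,st,c=cv2.connectedComponentsWithStats(m);k=1+np.argmax(st[1:,4]);v,u=np.where(l==k)
    top=v.min();print("strip rows",v.min(),v.max(),"cols at rows",[(r,u[v==r].min(),u[v==r].max()) for r in range(top+4,v.max(),25)])
E
python3 -c "
from h import *
strip(imaging.camera('wrist'))
p=np.load('w5.npy')
print('jar',back(p,(147,112),.066),'jigger',back(p,(160,8),.07))
"
python3 -m inch '[[[0,0,-0.01,0,0,0,1],[0,0,-0.025,0,0,0,1],[0,0,-0.045,0,0,0,1],[0,0,-0.07,0,0,0,1],[0,0,-0.1,0,0,0,1],[0,0,-0.13,0,0,0,1],[0,0,-0.16,0,0,0,1],[0,0,-0.172,0,0,0,1],[0,0,-0.172,0,0,0,1]]]'
python3 -c "
from h import *
strip(imaging.camera('wrist'))
go(.459,-.0133,.32,-78.75)"
```

```text
strip rows 43 318 cols at rows [(47, np.int64(240), np.int64(274)), (72, np.int64(241), np.int64(273)), (97, np.int64(241), np.int64(273)), (122, np.int64(241), np.int64(273)), (147, np.int64(242), np.int64(272)), (172, np.int64(242), np.int64(272)), (197, np.int64(242), np.int64(272)), (222, np.int64(242), np.int64(271)), (247, np.int64(242), np.int64(270)), (272, np.int64(243), np.int64(268)), (297, np.int64(244), np.int64(269))]
jar [ 0.3853 -0.0158  0.066 ] jigger [0.3895 0.0784 0.07  ]
clock: 17.0
position: [0.5, 0.1843, 0.3205]
ee_rot: [0.792, 0.611, 0.0, 0.0]
ft_force: [0.1, 1.0, -3.0]
grip_width: 0.129
grasp_force: 59.2
strip rows 8 318 cols at rows [(12, np.int64(267), np.int64(274)), (37, np.int64(250), np.int64(275)), (62, np.int64(240), np.int64(274)), (87, np.int64(241), np.int64(273)), (112, np.int64(241), np.int64(273)), (137, np.int64(242), np.int64(272)), (162, np.int64(241), np.int64(272)), (187, np.int64(242), np.int64(272)), (212, np.int64(242), np.int64(272)), (237, np.int64(242), np.int64(270)), (262, np.int64(243), np.int64(269)), (287, np.int64(244), np.int64(268)), (312, np.int64(243), np.int64(271))]
pos [0.4995 0.1841 0.3189] t 17.05 F [ 0.7289 -0.4526 -2.1992]
shift [-0.2012  0.0107 -0.0008] turn [-0.0002  0.0023  1.1186]
```

```bash
python3 -m inch '[[[0,0,-0.02,0,0,0.1,1],[-0.02,0.001,-0.04,0,0,0.22,1],[-0.045,0.002,-0.04,0,0,0.35,1],[-0.07,0.003,-0.04,0,0,0.48,1],[-0.095,0.005,-0.04,0,0,0.61,1],[-0.12,0.006,-0.04,0,0,0.74,1],[-0.145,0.008,-0.04,0,0,0.87,1],[-0.17,0.009,-0.04,0,0,1.0,1],[-0.19,0.010,-0.04,0,0,1.09,1],[-0.201,0.011,-0.04,0,0,1.119,1]]]'; python3 -m inch '[[[0,0,0,0,0,0,1],[0,0,0,0,0,0,1]]]'
python3 - <<'E'
from h import *
im=imaging.camera('wrist');strip(im);cv2.imwrite("pics/w7.png",im)
s=imaging.camera('scene');d=imaging.camera('side');cv2.imwrite("pics/s7.png",s);cv2.imwrite("pics/d7.png",d)
for c in("scene","side"): print(c,[(d["pixel"],d["conf"]) for d in spotter.look_for("prong",c)[:2]],[(d["pixel"],d["conf"]) for d in spotter.look_for("slot",c)[:2]])
print([proj(P(c),np.array([.505,-.05,.205])) for c in("scene","side")])
go(.459,-.0133,.22,-78.75)
E
```

```text
clock: 18.05
position: [0.4586, -0.0147, 0.3581]
ee_rot: [0.995, 0.096, -0.002, 0.001]
ft_force: [0.4, -0.5, -1.8]
grip_width: 0.133
grasp_force: 59.1
clock: 18.25
position: [0.4595, -0.0121, 0.3591]
ee_rot: [0.995, 0.099, -0.001, 0.001]
ft_force: [-0.6, -0.0, -1.6]
grip_width: 0.13
grasp_force: 59.1
strip rows 7 318 cols at rows [(11, np.int64(240), np.int64(274)), (36, np.int64(239), np.int64(275)), (61, np.int64(239), np.int64(275)), (86, np.int64(239), np.int64(275)), (111, np.int64(240), np.int64(274)), (136, np.int64(240), np.int64(274)), (161, np.int64(241), np.int64(274)), (186, np.int64(241), np.int64(272)), (211, np.int64(242), np.int64(272)), (236, np.int64(242), np.int64(271)), (261, np.int64(244), np.int64(270)), (286, np.int64(244), np.int64(269)), (311, np.int64(243), np.int64(270))]
scene [([317.0, 226.9], 0.41)] [([285.4, 160.2], 0.73)]
side [] [([283.8, 153.5], 0.84), ([297.2, 174.3], 0.75)]
[array([285.367 , 180.4664]), array([286.3402, 167.3047])]
pos [ 0.4596 -0.0127  0.3597] t 18.6 F [ 0.1023  0.3159 -1.3353]
shift [-0.0005  0.0004  0.1397] turn [0.0011 0.0015 0.0005]
```

```bash
python3 - <<'E'
from h import *
k=imaging.calibration("wrist");Ti=np.linalg.inv(np.array(k["tool_from_camera"]))
def tp(X):
    u=k["mtx"]@(Ti@[*X,1])[:3];return u[:2]/u[2]
print([tp((x,y,-.0141)).round(1).tolist() for x in (.0,.0379,.089) for y in (-.006,.006)], tp((.0985,0,-.01)),tp((.103,0,0)))
X=tri([P("scene"),P("side")],[(285.4,160.2),(283.8,153.5)]);print("slot tri",X,proj(P("scene"),X))
E0=np.array([.4596+.0372,-.0127+.0074,.3463]);print(E0,proj(P("scene"),E0),proj(P("side"),E0))
# board outline in scene/side: orange mask corners
for c,f in (("scene","s7"),("side","d7")):
    im=cv2.imread(f"pics/{f}.png");h=cv2.cvtColor(im,cv2.COLOR_BGR2HSV)
    m=((h[...,0]<18)&(h[...,1]>90)).astype(np.uint8);u,v=proj(P(c),E0-[0,0,.06]).astype(int)
    mm=np.zeros_like(m);mm[v-60:v+70,u-50:u+50]=m[v-60:v+70,u-50:u+50]
    n,l,st,cc=cv2.connectedComponentsWithStats(mm);q=1+np.argmax(st[1:,4]);r=cv2.minAreaRect(cv2.findNonZero((l==q).astype(np.uint8)))
    print(c,st[q],r)
    a=np.radians(11.25);V=np.array([np.cos(a),np.sin(a),0]);U=np.array([V[1],-V[0],0])
    cor=[E0+V*y+[0,0,zz]+U*t for y in(-.065,.065) for zz in(-.1225,.0275) for t in(-.006,.006)]
    pp=np.array([proj(P(c),X) for X in cor]);print(" pred box",pp.min(0),pp.max(0)-pp.min(0),cv2.minAreaRect(pp.astype(np.float32)))
E
```

```text
[[242.9, 276.2], [271.8, 276.3], [241.6, 188.9], [273.2, 188.9], [239.5, 41.7], [275.6, 41.7]] [257.551   12.8098] [257.5045   5.9119]
slot tri [0.4959 0.0162 0.3097] [286.1395 160.6249]
[ 0.4968 -0.0053  0.3463] [286.5717 147.8249] [285.8837 137.0654]
scene [ 268  140   39   43 1490] ((287.0, 161.0), (42.0, 38.0), 90.0)
 pred box [266.6993 138.5738] [39.9054 44.1937] ((287.0242004394531, 160.6680908203125), (43.49530792236328, 39.90277862548828), 88.97026824951172)
side [ 262  125   50   51 2066] ((284.86138916015625, 149.88613891601562), (49.85136032104492, 46.5677375793457), 5.710593223571777)
 pred box [260.9749 124.6491] [50.6936 51.8295] ((284.3528137207031, 150.54600524902344), (50.95470428466797, 47.08979797363281), 5.670104503631592)
```

The board's outline in both outside views matches the prediction to within a pixel, so it has not drooped. Next I lower to slot height in front of the knob.

```bash
python3 -m inch '[[[-0.001,0,0.03,0.001,0.0015,0,1],[-0.001,0,0.06,0.001,0.0015,0,1],[-0.001,0,0.09,0.001,0.0015,0,1],[-0.001,0,0.12,0.001,0.0015,0,1],[-0.001,0,0.135,0.001,0.0015,0,1],[-0.001,0,0.141,0.001,0.0015,0,1],[-0.001,0,0.141,0.001,0.0015,0,1],[-0.001,0,0.141,0.001,0.0015,0,1]]]'
python3 - <<'E'
from h import *
go(.459,-.0133,.2184,-78.75)
o=sensors.get_obs()
im=imaging.camera('wrist');cv2.imwrite("pics/w8.png",im);p=P("wrist",o)
print([(d["pixel"],d["conf"]) for d in spotter.look_for("prong","wrist")[:2]],[proj(p,np.array([.505,-.05,z])).round(1).tolist() for z in (.2,.205,.21)])
h=cv2.cvtColor(im,cv2.COLOR_BGR2HSV);u,v=proj(p,np.array([.505,-.05,.205])).astype(int);w=im[max(v-40,0):v+40,max(u-40,0):u+40];h=cv2.cvtColor(w,cv2.COLOR_BGR2HSV)
m=((h[...,1]<30)&(h[...,2]>150)).astype(np.uint8);n,l,st,c=cv2.connectedComponentsWithStats(m);print([(st[i].tolist(),(c[i]+[max(u-40,0),max(v-40,0)]).round(1).tolist()) for i in range(1,n) if st[i,4]>40])
E
```

```text
clock: 19.4
position: [0.459, -0.0134, 0.2197]
ee_rot: [0.995, 0.098, 0.001, -0.0]
ft_force: [-0.5, 0.1, -1.9]
grip_width: 0.131
grasp_force: 59.1
pos [ 0.459  -0.0134  0.2197] t 19.4 F [-0.451   0.1345 -1.9445]
shift [ 0.     -0.0001  0.0013] turn [ 0.     -0.0015 -0.0004]
[([421.6, 175.5], 0.61)] [[349.9, 168.2], [353.0, 170.6], [356.3, 173.2]]
[([34, 27, 46, 29, 953], [367.0, 171.7])]
```

```bash
python3 - <<'E'
from h import *
o=sensors.get_obs();p8=P("wrist",o);p5=np.load("w5.npy")
def prof(f,box,thr=150,sat=40):
    im=cv2.imread(f);x,y,w,h=box;c=im[y:y+h,x:x+w];hh=cv2.cvtColor(c,cv2.COLOR_BGR2HSV)
    return ((hh[...,1]<sat)&(hh[...,2]>thr)).astype(np.uint8)
m=prof("pics/w8.png",(313,130,110,80));print("w8 col:rows",[(313+i,130+np.where(m[:,i])[0].min(),130+np.where(m[:,i])[0].max()) for i in range(30,100,4) if m[:,i].any()])
m=prof("pics/w5.png",(235,195,50,80));print("w5 row:cols",[(195+i,235+np.where(m[i])[0].min(),235+np.where(m[i])[0].max()) for i in range(0,80,4) if m[i].any()])
for a in [(259,218.5)]:
  for b in [(357,171.5),(360,171.5),(362,171.5)]:
    X=tri([p5,p8],[a,b]);print(b,X,proj(p5,X)-a,proj(p8,X)-b)
E
```

```text
w8 col:rows [(343, np.int64(135), np.int64(209)), (347, np.int64(134), np.int64(209)), (351, np.int64(147), np.int64(184)), (355, np.int64(131), np.int64(185)), (359, np.int64(158), np.int64(185)), (363, np.int64(158), np.int64(184)), (367, np.int64(159), np.int64(182)), (371, np.int64(163), np.int64(180)), (375, np.int64(164), np.int64(180)), (379, np.int64(164), np.int64(180)), (383, np.int64(165), np.int64(180)), (387, np.int64(165), np.int64(181)), (391, np.int64(165), np.int64(181)), (395, np.int64(165), np.int64(181)), (399, np.int64(165), np.int64(181)), (403, np.int64(166), np.int64(181)), (407, np.int64(166), np.int64(182)), (411, np.int64(166), np.int64(182))]
w5 row:cols [(215, np.int64(252), np.int64(265)), (219, np.int64(249), np.int64(268)), (223, np.int64(248), np.int64(269)), (227, np.int64(250), np.int64(268)), (231, np.int64(253), np.int64(264)), (235, np.int64(253), np.int64(264)), (239, np.int64(253), np.int64(264)), (243, np.int64(253), np.int64(264)), (247, np.int64(252), np.int64(264)), (251, np.int64(252), np.int64(264)), (255, np.int64(252), np.int64(264)), (259, np.int64(252), np.int64(263)), (263, np.int64(252), np.int64(263)), (267, np.int64(252), np.int64(263)), (271, np.int64(252), np.int64(263))]
(357, 171.5) [ 0.5052 -0.0512  0.205 ] [-0.3782  1.2893] [-1.5875 -0.6698]
(360, 171.5) [ 0.5053 -0.0525  0.2036] [-0.5893  2.3063] [-2.8376 -1.0882]
(362, 171.5) [ 0.5054 -0.0532  0.2029] [-0.6909  2.9997] [-3.6898 -1.3205]
```

```bash
python3 - <<'E'
from h import *
o=sensors.get_obs();p8=P("wrist",o);p5=np.load("w5.npy")
for a,b in [((258.6,222),(360,171.5)),((258.6,221.5),(359,171.5)),((258.6,222.5),(361,171.5))]:
    X=tri([p5,p8],[a,b]);print(X,proj(p5,X)-a,proj(p8,X)-b)
E
```

```text
[ 0.5054 -0.053   0.2052] [-0.1723  0.5621] [-0.6917 -0.3044]
[ 0.5053 -0.0525  0.2053] [-0.1464  0.4692] [-0.5773 -0.257 ]
[ 0.5055 -0.0534  0.205 ] [-0.1972  0.6552] [-0.8061 -0.3507]
```

Touch (0.2048) and two wrist views (0.205) agree on the knob's height. That gives a lean of about 0.15 rad and a knob centre at (0.505,-0.053). Now I insert slowly.

```bash
python3 -m inch '[[[-0.0005,0.01,0.0013,0,-0.0015,0,1],[-0.0005,0.02,0.0013,0,-0.0015,0,1],[-0.0005,0.03,0.0013,0,-0.0015,0,1],[-0.0005,0.034,0.0013,0,-0.0015,0,1],[-0.0005,0.034,0.0013,0,-0.0015,0,1],[-0.0005,0.034,0.0013,0,-0.0015,0,1]]]'; python3 -m inch '[[[0,0.0015,0,0,0,0,1],[0,0.003,0,0,0,0,1],[0,0.003,0,0,0,0,1]]]';python3 -m inch '[[[0,0.0015,0,0,0,0,1],[0,0.003,0,0,0,0,1],[0,0.003,0,0,0,0,1]]]'
```

```text
clock: 20.1
position: [0.4645, -0.0468, 0.2174]
ee_rot: [0.995, 0.098, -0.001, 0.0]
ft_force: [0.1, 0.9, -1.9]
grip_width: 0.131
grasp_force: 59.1
clock: 20.4
position: [0.4651, -0.0499, 0.2175]
ee_rot: [0.995, 0.098, -0.001, 0.0]
ft_force: [-0.4, 0.1, -1.8]
grip_width: 0.133
grasp_force: 59.2
clock: 20.7
position: [0.4657, -0.0531, 0.2175]
ee_rot: [0.995, 0.098, -0.001, 0.0]
ft_force: [-0.0, 0.8, -0.5]
grip_width: 0.131
grasp_force: 59.2
```

```bash
python3 -m inch '[[[0,0,-0.001,0,0,0,1],[0,0,-0.001,0,0,0,1]]]'; python3 -m inch '[[[0,0.0015,0,0,0,0,1],[0,0.003,0,0,0,0,1],[0,0.003,0,0,0,0,1]]]';python3 -m inch '[[[0,0.0015,0,0,0,0,1],[0,0.003,0,0,0,0,1],[0,0.003,0,0,0,0,1]]]'
```

```text
clock: 20.9
position: [0.4658, -0.0528, 0.2186]
ee_rot: [0.995, 0.098, -0.001, 0.0]
ft_force: [1.0, 0.9, -1.6]
grip_width: 0.134
grasp_force: 59.2
clock: 21.2
position: [0.4663, -0.056, 0.2185]
ee_rot: [0.995, 0.098, -0.001, 0.0]
ft_force: [0.4, 0.6, -2.2]
grip_width: 0.129
grasp_force: 59.2
clock: 21.5
position: [0.4669, -0.059, 0.2185]
ee_rot: [0.995, 0.098, -0.001, 0.0]
ft_force: [-0.1, -0.0, -1.7]
grip_width: 0.129
grasp_force: 59.2
```

```bash
python3 -m inch '[[[0,0.002,0,0,0,0,1],[0,0.004,0,0,0,0,1],[0,0.004,0,0,0,0,1]]]'; python3 -m inch '[[[0,0.002,0,0,0,0,1],[0,0.004,0,0,0,0,1],[0,0.004,0,0,0,0,1]]]';python3 -m inch '[[[0,0.002,-0.0003,0,0,0,1],[0,0.004,-0.0006,0,0,0,1],[0,0.006,-0.001,0,0,0,1],[0,0.006,-0.001,0,0,0,1]]]'
```

```text
clock: 21.8
position: [0.4677, -0.063, 0.2185]
ee_rot: [0.995, 0.098, -0.001, 0.0]
ft_force: [0.4, 0.1, -1.4]
grip_width: 0.131
grasp_force: 59.2
clock: 22.1
position: [0.4685, -0.0669, 0.2185]
ee_rot: [0.995, 0.098, -0.001, 0.0]
ft_force: [0.1, 0.6, -1.6]
grip_width: 0.129
grasp_force: 59.2
clock: 22.5
position: [0.4696, -0.0728, 0.2196]
ee_rot: [0.995, 0.098, -0.001, 0.0]
ft_force: [0.4, 0.5, -2.5]
grip_width: 0.128
grasp_force: 59.2
```

```bash
python3 -m inch '[[[0,0.003,-0.0008,0,0,0,1],[0,0.006,-0.0014,0,0,0,1],[0,0.009,-0.0019,0,0,0,1],[0,0.012,-0.0024,0,0,0,1],[0,0.012,-0.0024,0,0,0,1]]]'; python3 -m inch '[[[0,0.003,-0.0005,0,0,0,1],[0,0.006,-0.001,0,0,0,1],[0,0.009,-0.0014,0,0,0,1],[0,0.012,-0.0018,0,0,0,1],[0,0.015,-0.0023,0,0,0,1],[0,0.015,-0.0023,0,0,0,1]]]'
```

```text
clock: 23.0
position: [0.472, -0.0848, 0.222]
ee_rot: [0.995, 0.097, -0.001, 0.0]
ft_force: [0.5, -0.2, -1.6]
grip_width: 0.132
grasp_force: 59.1
clock: 23.6
position: [0.4749, -0.0994, 0.2243]
ee_rot: [0.995, 0.097, -0.001, 0.0]
ft_force: [0.6, 0.2, -0.9]
grip_width: 0.13
grasp_force: 59.1
```

```bash
python3 -m inch '[[[0,0,0.0015,0,0,0,1],[0,0,0.003,0,0,0,1],[0,0,0.003,0,0,0,1]]]'; python3 -m inch '[[[0,0,0.001,0,0,0,1],[0,0,0.001,0,0,0,1],[0,0,0.001,0,0,0,1]]]'; python3 -m inch '[[[0,0,0.0007,0,0,0,1],[0,0,0.0007,0,0,0,1],[0,0,0.0007,0,0,0,1]]]'
```

```text
clock: 23.9
position: [0.4747, -0.0988, 0.2209]
ee_rot: [0.995, 0.098, -0.001, 0.0]
ft_force: [-0.2, -0.8, -0.6]
grip_width: 0.13
grasp_force: 59.1
clock: 24.2
position: [0.4748, -0.0989, 0.2202]
ee_rot: [0.995, 0.098, -0.001, 0.0]
ft_force: [-0.6, -0.4, -2.1]
grip_width: 0.13
grasp_force: 59.1
clock: 24.5
position: [0.4749, -0.099, 0.2195]
ee_rot: [0.995, 0.098, -0.001, 0.0]
ft_force: [-1.5, -0.6, -1.3]
grip_width: 0.131
grasp_force: 59.1
```

```bash
python3 -m inch '[[[0,0,0.0005,0,0,0,1],[0,0,0.0007,0,0,0,1],[0,0,0.0007,0,0,0,1]]]'; python3 -m inch '[[[0,0,0.0005,0,0,0,1],[0,0,0.0005,0,0,0,1],[0,0,0.0005,0,0,0,1]]]'
```

```text
clock: 24.8
position: [0.4751, -0.0989, 0.2191]
ee_rot: [0.995, 0.098, -0.0, 0.0]
ft_force: [-1.0, -0.7, 2.4]
grip_width: 0.13
grasp_force: 59.6
clock: 25.1
position: [0.4752, -0.0989, 0.2188]
ee_rot: [0.995, 0.098, -0.0, 0.0]
ft_force: [-1.7, -0.2, 6.6]
grip_width: 0.127
grasp_force: 60.3
```

```bash
python3 -m inch '[[[0,0,-0.0007,0,0,0,1],[0,0,-0.0007,0,0,0,1]]]' 30; python3 -m inch '[[[0,0,0,0,0,0,0.6],[0,0,0,0,0,0,0.5],[0,0,0,0,0,0,0.4],[0,0,0,0,0,0,0.2],[0,0,0,0,0,0,0.1],[0,0,0,0,0,0,0],[0,0,0,0,0,0,0]]]'
python3 - <<'E'
from h import *
im=imaging.camera('wrist');strip(im)
for c in("scene","side"):
    imaging.camera(c);print(c,[(d["pixel"],d["conf"]) for d in spotter.look_for("slot",c)[:2]])
print(sensors.get_obs()["ft_force"])
E
```

```text
clock: 25.3
position: [0.475, -0.099, 0.2191]
ee_rot: [0.995, 0.098, -0.0, 0.0]
ft_force: [-0.0, -0.9, 3.5]
grip_width: 0.133
grasp_force: 59.8
clock: 26.0
position: [0.4748, -0.0989, 0.2189]
ee_rot: [0.995, 0.098, -0.001, 0.0]
ft_force: [0.3, 0.1, -0.1]
grip_width: 0.498
grasp_force: 0.0
strip rows 6 318 cols at rows [(10, np.int64(238), np.int64(274)), (35, np.int64(236), np.int64(274)), (60, np.int64(236), np.int64(273)), (85, np.int64(237), np.int64(273)), (110, np.int64(237), np.int64(272)), (135, np.int64(237), np.int64(271)), (160, np.int64(237), np.int64(271)), (185, np.int64(237), np.int64(270)), (210, np.int64(239), np.int64(269)), (235, np.int64(239), np.int64(268)), (260, np.int64(239), np.int64(267)), (285, np.int64(239), np.int64(267)), (310, np.int64(239), np.int64(266))]
scene [([284.2, 185.9], 0.81), ([313.2, 241.1], 0.19)]
side [([287.0, 169.9], 0.83)]
[ 0.7014 -0.1194  0.1017]
```

```bash
python3 -m inch '[[[0,0,-0.005,0,0,0,0],[0,0,-0.015,0,0,0,0],[0,0,-0.025,0,0,0,0],[0,0,-0.04,0,0,0,0],[0,0,-0.06,0,0,0,0],[0,0,-0.09,0,0,0,0],[0,0,-0.13,0,0,0,0],[0,-0.04,-0.15,0,0,0,0],[0,-0.08,-0.15,0,0,0,0],[0,-0.08,-0.15,0,0,0,0]]]'
python3 -m inch '[[[0,-0.05,0,0,0,0,0],[0,-0.1,0,0,0,0,0],[0,-0.15,0,0,0,0,0],[0,-0.15,0,0,0,0,0],[0,-0.15,0,0,0,0,0],[0,-0.15,0,0,0,0,0]]]'
python3 - <<'E'
from h import *
a=np.radians(11.25);V=np.array([np.cos(a),np.sin(a),0]);U=np.array([V[1],-V[0],0]);E0=np.array([.5121,-.092,.2058])
for c in ("scene","side"):
  for rep in range(2):
    im=imaging.camera(c)
    h=cv2.cvtColor(im,cv2.COLOR_BGR2HSV);m=((h[...,0]<18)&(h[...,1]>90)).astype(np.uint8);u,v=proj(P(c),E0-[0,0,.05]).astype(int)
    mm=np.zeros_like(m);mm[v-45:v+45,u-45:u+45]=m[v-45:v+45,u-45:u+45]
    n,l,st,cc=cv2.connectedComponentsWithStats(mm);q=1+np.argmax(st[1:,4]);print(c,st[q],cv2.minAreaRect(cv2.findNonZero((l==q).astype(np.uint8))))
  pp=np.array([proj(P(c),E0+V*y+[0,0,zz]+U*t) for y in(-.065,.065) for zz in(-.1225,.0275) for t in(-.006,.006)]);print(" pred",pp.min(0),pp.max(0)-pp.min(0),cv2.minAreaRect(pp.astype(np.float32)))
  print([(d["pixel"],d["conf"]) for d in spotter.look_for("slot",c)[:1]],proj(P(c),E0))
E
```

```text
clock: 27.25
position: [0.4591, -0.0152, 0.3705]
ee_rot: [0.995, 0.101, 0.0, -0.001]
ft_force: [-0.7, 0.0, -0.9]
grip_width: 0.504
grasp_force: 0.0
clock: 27.85
position: [0.4307, 0.1256, 0.3695]
ee_rot: [0.995, 0.097, -0.0, 0.0]
ft_force: [0.4, 0.4, -0.3]
grip_width: 0.505
grasp_force: 0.0
scene [ 268  168   35   37 1211] ((285.0, 186.0), (36.0, 34.0), 90.0)
scene [ 268  168   35   37 1206] ((285.0, 186.0), (36.0, 34.0), 90.0)
 pred [266.5036 166.8697] [36.3134 39.4162] ((285.0045166015625, 186.5755615234375), (38.7513427734375, 36.308349609375), 88.92352294921875)
[([284.8, 184.7], 0.67)] [284.6069 175.1951]
side [ 267  147   45   42 1228] ((287.56707763671875, 167.89634704589844), (44.17261505126953, 37.87801742553711), 6.34019136428833)
side [ 267  147   45   42 1227] ((287.56707763671875, 167.89634704589844), (44.17261505126953, 37.87801742553711), 6.34019136428833)
 pred [266.2167 147.0537] [45.2781 45.0637] ((287.29864501953125, 169.5707244873047), (45.20497131347656, 40.60871887207031), 6.004648685455322)
[([286.2, 174.5], 0.8)] [288.6329 157.963 ]
```

```bash
python3 -m inch '[[[0,0,0,0,0,0,0],[0,0,0,0,0,0,0],[0,0,0,0,0,0,0],[0,0,0,0,0,0,0],[0,0,0,0,0,0,0],[0,0,0,0,0,0,0],[0,0,0,0,0,0,0],[0,0,0,0,0,0,0],[0,0,0,0,0,0,0],[0,0,0,0,0,0,0]]]'; python3 -c "
from workcell import order
print(order.hand_in())"
```

```text
clock: 29.15
position: [0.4303, 0.1267, 0.369]
ee_rot: [0.995, 0.098, -0.001, 0.0]
ft_force: [0.4, 0.2, 0.3]
grip_width: 0.499
grasp_force: 0.0
the job is handed in; nothing more can be done
None
```

I folded the hook out onto its stop and hung the serving board on it by its slot, behind the knob. The board was at rest in the last pictures with the arm clear, and I handed the job in at about 29 s; the hand-in returned no verdict.

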